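# Set the gear drawers for the early start

### The job

The ice screw is done with and the headlamp is wanted first thing: push the drawer that holds the ice screw fully shut, and push the drawer that holds the headlamp out from behind its front panel until it is fully open against its stop. Do it smoothly with the fingertips, no slamming; do not pinch the front panels, pick nothing up, and leave the jar and pulley alone.

Things in the scene. Friction and masses are not known exactly. Their poses are not given: they have to be found in the camera images.
- chest: low plywood gear chest screwed to the bench, 240 mm deep (x), 340 wide (y), 100 high, with two handleless open-topped drawers side by side, centred at y = +83.5 and -83.5 mm. Origin: centre of its underside, on the bench. Its -x is the drawer front side, facing roughly the robot; +y is its left seen from the robot; z up. The carcass's front edges lie at x = -120 mm.
- drawer_left (a joint): how far the left (+y) drawer is pulled out, in m: 0 = fully shut, 0.13 = fully open against its stop; starts 0.062 to 0.090. Opens along the chest's -x; about 1.5 N of friction; stays where it is left. Drawer floor 20 mm above the bench, side walls up to 55 mm, inner width 136 mm, inner length 209 mm.
- left_face (a point): point on the left drawer's flat front panel, which is 163 mm wide, 88 mm high; 16 mm thick, lower edge 6 mm and upper edge 94 mm above the bench. Point: centre of the outer (robot-side) surface, 50 mm above the bench; axes as the chest's. Drawer shut, it lies at chest x = -136 mm.
- left_lining (a point): the left drawer's front panel again. Point: centre of its inner surface (towards the chest), 50 mm above the bench; axes as the chest's. Drawer shut, it lies at chest x = -120 mm; drawer open, the gap from it to the chest's front edge equals the joint value.
- drawer_right (a joint): how far the right (-y) drawer is pulled out, in m: 0 = fully shut, 0.13 = fully open against its stop; starts 0.062 to 0.090. Opens along the chest's -x; about 1.5 N of friction; stays where it is left. Drawer floor 20 mm above the bench, side walls up to 55 mm, inner width 136 mm, inner length 209 mm.
- right_face (a point): point on the right drawer's flat front panel, which is 163 mm wide, 88 mm high; 16 mm thick, lower edge 6 mm and upper edge 94 mm above the bench. Point: centre of the outer (robot-side) surface, 50 mm above the bench; axes as the chest's. Drawer shut, it lies at chest x = -136 mm.
- right_lining (a point): the right drawer's front panel again. Point: centre of its inner surface (towards the chest), 50 mm above the bench; axes as the chest's. Drawer shut, it lies at chest x = -120 mm; drawer open, the gap from it to the chest's front edge equals the joint value.
- screw_mid (a point): short ice screw, a bare metal tube 17 mm across with a flat hanger plate at one end, 112 mm long, 40 mm wide, 19 mm high, lying crosswise on the floor of one of the two drawers, just behind its front panel; loose. Point: middle of the tube, 8.5 mm above the drawer floor.
- headlamp_mid (a point): black plastic headlamp without its strap, 40 x 75 mm, 34 mm high, round lens upward, lying on the floor of the other drawer, just behind its front panel; its top is 54 mm above the bench; loose. Point: its middle, 16 mm above the drawer floor.
- jar_mid (a point): empty glass jar with a twist cap, 72 mm across, 100 mm high, standing on the bench beside the chest. Point: its centre, 50 mm above the bench; z axis up.
- pulley_mid (a point): silver aluminium pulley lying flat on the bench on the other side of the chest, 83 mm long, 60 mm wide, 24 mm high. Point: middle of its wheel, 12 mm above the bench.
Things that resemble listed ones, but are neither listed nor needed, are in the scene too. Of the things that look like the part that bears screw_mid, the smallest one is meant.

How it is judged (in metres and radians):
At the end, for the whole second after the job is handed in: The drawer with the ice screw is within 4 mm of fully shut and the drawer with the headlamp within 6 mm of fully open; both are at rest, with the screw and the headlamp still lying in their own drawers (((value of joint drawer_left below 0.004 m and value of joint drawer_right above 0.124 m and x of screw_mid in the frame of left_lining between 0 and 0.215 m and y of screw_mid in the frame of left_lining between -0.075 and 0.075 m and height (world z) of each of screw_mid, headlamp_mid below 0.06 m and x of headlamp_mid in the frame of right_lining between 0 and 0.215 m and y of headlamp_mid in the frame of right_lining between -0.075 and 0.075 m) or (value of joint drawer_right below 0.004 m and value of joint drawer_left above 0.124 m and x of screw_mid in the frame of right_lining between 0 and 0.215 m and y of screw_mid in the frame of right_lining between -0.075 and 0.075 m and height (world z) of each of screw_mid, headlamp_mid below 0.06 m and x of headlamp_mid in the frame of left_lining between 0 and 0.215 m and y of headlamp_mid in the frame of left_lining between -0.075 and 0.075 m)) and velocity of joint drawer_left between -0.01 and 0.01 m/s and velocity of joint drawer_right between -0.01 and 0.01 m/s); the robot touches nothing.
It fails at once if a drawer is slammed (faster than 0.35 m/s) (velocity of joint any of drawer_left, drawer_right above 0.35 m/s or velocity of joint any of drawer_left, drawer_right below -0.35 m/s).
It fails at once if a front panel is pinched (fingers press on its outer and inner side at once, over 2 N each) ((contact force between the fingers and drawer_left_c4 above 2 N and contact force between the fingers and drawer_left_c5 above 2 N) or (contact force between the fingers and drawer_right_c4 above 2 N and contact force between the fingers and drawer_right_c5 above 2 N)).
It fails at once if the ice screw or the headlamp is lifted more than 25 mm (height (world z) of screw_mid above 0.0535 m or height (world z) of headlamp_mid above 0.061 m).
It fails at once if the jar or the pulley is moved more than 20 mm, lifted or tipped (distance of any of jar_mid, pulley_mid from where it was at the start of the episode above 0.02 m or angle between jar_mid's own z axis and vertical above 0.3 rad).
It also fails if it takes over 42 s, if anything falls off the work surface, if the arm or the gripper's body presses on something with over 40 N, if the wrist force passes 120 N, or if a joint passes its speed limit or range.

### The arm

A 6-joint arm with a two-finger parallel gripper is mounted at the origin on the work surface. World frame = base frame: x ahead of the robot, y to its left, z up, the work surface at z = 0. Lengths are in mm, angles in rad, forces in N, time in s.
With the tool pointing down it reaches from about 350 to 975 mm from the base axis. Payload 7.1 kg.
Tool frame: the origin (TCP) lies at the very end of the fingers, on their centre line; the grasp point (between the pads) lies 19 mm behind it; x points along the fingers, y is the direction in which the jaws open and shut, and the axes are right-handed (so a half turn about x gives the same grasp; the last joint's range is limited). The gripper opens to 88 mm and grips with 3 to 60 N. Pads are 20 mm wide; open, the fingers measure 115 mm over their backs; the gripper's body (75 mm by 178 mm) begins 61 mm behind the grasp point.
Start: joints at [-1.182, 0.423, 1.63, -0, 1.089, -0.019], TCP at [247.885, -573.723, 222.675] pointing down, gripper open.
Joint ranges: [-3, 3], [-0.9, 2.11], [0.09, 2.58], [-1.31, 4.45], [0.11, 2.69], [-2.54, 2.54]. Speed limits (rad/s): [2.39, 2.39, 3.01, 3.14, 3.14, 3.14].

### API

Orientations are given as a rotation vector (axis times angle).
In Python, from workcell import ctrl gives the robot as it stands. The module is installed in compiled form; this text tells all that it offers.
- The arm moves only by the tool carry_out, never from a script. Its argument "commands" is a list of rows, each a list of 6 numbers: the shift along the tool's x, y, z in m, then the turn, a rotation vector about the tool's x, y, z in degrees. In form: [[tx, ty, tz, rx, ry, rz], ...]. A call has 1 to 8 rows; each row shifts and turns the pose as measured when the row begins, along the tool's axes as they then stand; what a row does not reach is not made up. A row lasts 1/8 s, in which the tool goes at most 62.5 mm and 10.7 degrees, less where a joint would pass 70% of its speed; a pose out of reach is approached as far as the arm can. A call with a gripper value outside its range is refused whole. "grip" is the closure, from 0 (fully open) to 1 (shut), set as the call begins (left out, the last holds). The fingers move at their own pace and stop on an object; the grip force is fixed at half the most. Time passes only in rows, so rows that do not move let the fingers close. It gives the time, the measured TCP pose, the force and the opening at its end, in the units of the state.
- ctrl.get_obs(): the state, without advancing time (a new reading comes with each control period).
- ctrl.get_image(name): name is "scene" or "top" or "wrist"; returns a dict with "pixels" (384x512x3 uint8, blue, green, red), "intrinsics" (3x3 intrinsics, pixels), "dist_coeffs" ([k1, k2, p1, p2, k3] as OpenCV has them; the pictures are not rectified), "rvec" (rotation vector, rad) and "tvec" (3), from world to camera coordinates, as OpenCV has them. Camera axes: x right, y down, z forward; pixel columns grow to the right and rows downward; lengths in mm; the calibration is good to about 2 mm. A picture is of the moment at which its call begins. There is no depth.
- ctrl.close_job(): hands the job in, once; it reports no verdict.
The state is a dict: "t": time; "qpos": joint angles; "qvel": joint speeds; "joint_torque": joint torques, N m; "ee_pos": TCP position; "orientation": TCP orientation; "ft_force": force on the tool from outside, world axes, zero at the start; "moment": the same for the moment, N m; "width": finger opening in mm.
Only numpy, scipy, OpenCV 4.12 (cv2) and the standard library are available. Lean on these libraries where they do the work, as an engineer would, in place of code of your own. Each camera call takes 0.05 s, during which the arm holds its last target. There are 200 camera calls.

## Working session

There is one attempt and no reset: what is moved stays moved. The work goes in short steps, Python scripts to look and compute and a tool call to move; the robot and the scene stay as the last step left them, time stands still between calls to the robot, and variables do not carry over. Pictures are saved under pics/ and viewed, about 8 in all and at most 12, crops included, and the job is handed in when it is done.

Besides the shell and the picture viewer there is one more tool, called after "Call:" as name([rows], argument=value, ...), one row to a line, values as JSON. carry_out: Moves the arm, as the interface text tells. Its arguments: {"type":"object","properties":{"commands":{"type":"array"},"grip":{"type":"number"}},"required":["commands"]}

```bash
mkdir -p pics; cat > h.py <<'E'
import numpy as np, cv2
from workcell import ctrl
def shot(n,f):
    d=ctrl.get_image(n); cv2.imwrite(f'pics/{f}.png',d['pixels'])
    np.savez(f'pics/{f}.npz',**{k:np.array(v) for k,v in d.items()}); return d
def ray(f,uv,z):
    d=np.load(f'pics/{f}.npz'); K=d['intrinsics'].astype(float)
    p=cv2.undistortPoints(np.array(uv,float).reshape(-1,1,2),K,d['dist_coeffs'].astype(float)).reshape(-1,2)
    R=cv2.Rodrigues(d['rvec'].astype(float))[0]; c=-R.T@d['tvec'].reshape(3)
    v=np.c_[p,np.ones(len(p))]@R
    return c+v*((z-c[2])/v[:,2])[:,None]
E
python3 - <<'E'
from h import *
o=ctrl.get_obs(); print(o)
a=shot('top','top0'); b=shot('scene','sc0')
for f in('top0','sc0'):
    d=np.load(f'pics/{f}.npz');R=cv2.Rodrigues(d['rvec'].astype(float))[0];print(-R.T@d['tvec'].reshape(3),R[2])
E
```

```text
{'t': 0.0, 'qpos': array([-1.18198761e+00,  4.23835915e-01,  1.63067171e+00, -3.38962841e-05,
        1.08860147e+00, -1.89905760e-02]), 'qvel': array([-0.00055024,  0.00051772,  0.00021534, -0.00135666, -0.00179134,
       -0.0011107 ]), 'joint_torque': array([-7.05277562e-04, -5.44627833e+01, -2.73675835e+01,  6.43365341e-02,
        2.27266556e-02, -1.19720248e-04]), 'ee_pos': array([ 247.68119635, -573.23065869,  221.91195865]), 'orientation': array([ 1.99728552,  0.41458111, -1.99791444]), 'ft_force': array([0.39677957, 0.17078368, 0.12255147]), 'moment': array([-0.04839644, -0.00282331, -0.01369169]), 'width': 87.72979267895764}
[ 387.55195975  -16.99346287 1024.00722823] [ 0.22096047  0.0060567  -0.97526396]
[1176.1512833   157.15541302  941.34878645] [-0.54987008 -0.15938809 -0.81990142]
```

View pics/top0.png

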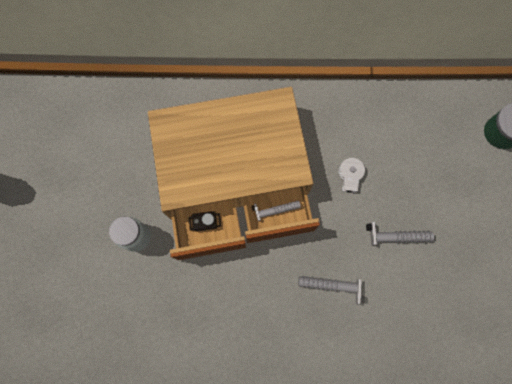

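View pics/sc0.png

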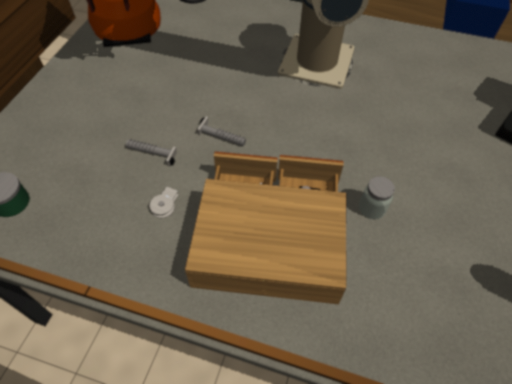

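The top view shows the headlamp at about (205,220) in the left drawer. The small screw is at (280,210) in the right drawer, and the larger screws on the bench are decoys. Next I'll zoom in to read the edges.

```bash
python3 - <<'E'
from h import *
i=cv2.imread('pics/top0.png')[80:270,140:330]
cv2.imwrite('pics/c1.png',cv2.resize(i,(760,760)[:2] and (600,600),interpolation=cv2.INTER_CUBIC))
E
```

```text
(no output)
```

View pics/c1.png

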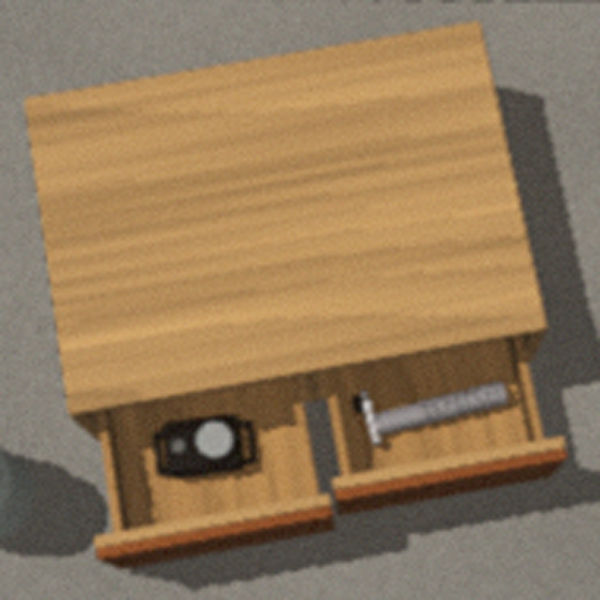

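The crop shows the chest top corners at (26,100), (480,24), (546,328) and (70,412). The inner upper edges of the panels run (97,540)–(330,497) on the left and (335,488)–(563,438) on the right.

```bash
python3 - <<'E'
from h import *
k=190/600
f=lambda L:np.array(L)*k+[140,80]-.3
C=ray('top0',f([(26,100),(480,24),(546,328),(70,412)]),100.)[:,:2]
print(C.round(),[np.linalg.norm(C[i]-C[i-1]).round() for i in range(4)])
P=ray('top0',f([(97,540),(330,497),(335,488),(563,440)]),94.)[:,:2]
y=(C[0]-C[1])+(C[3]-C[2]); th=np.arctan2(y[1],y[0])-np.pi/2
x=(C[0]-C[3])+(C[1]-C[2]); th2=np.arctan2(x[1],x[0]); print('yaw',np.degrees([th,th2]))
t=(th*340+th2*240)/580;R=np.array([[np.cos(t),-np.sin(t)],[np.sin(t),np.cos(t)]]);o=C.mean(0)
print('o',o,'yaw',t,'panel in chest',((P-o)@R).round(1))
H=ray('top0',f([(205,445)]),54.)[:,:2];S=ray('top0',f([(440,408)]),37.)[:,:2]
print('lamp,screw',((H-o)@R).round(),((S-o)@R).round())
for p in [(-260,83.5),(-260,-83.5),(-205,83.5),(-136,-83.5)]: print(p,(o+R@np.array(p)).round())
J=ray('top0',[(125,230)],100.); print('jar',J,((J[:,:2]-o)@R).round()); print('headlamp box',((ray('top0',f([(155,425),(250,420),(258,465),(158,475)]),40.)[:,:2]-o)@R).round())
T=cv2.Rodrigues(ctrl.get_obs()['orientation'])[0];print(T.round(3))
E
```

```text
[[ 802.  237.]
 [ 866.  -94.]
 [ 635. -139.]
 [ 571.  192.]] [np.float64(236.0), np.float64(337.0), np.float64(236.0), np.float64(337.0)]
yaw [10.99584308 11.08612135]
o [718.37408163  49.08788101] yaw 0.19256566010574103 panel in chest [[-208.   163. ]
 [-207.6    1.5]
 [-202.1   -3. ]
 [-197.3 -164.5]]
lamp,screw [[-148.   84.]] [[-149.  -90.]]
(-260, 83.5) [447.  81.]
(-260, -83.5) [479. -83.]
(-205, 83.5) [501.  92.]
(-136, -83.5) [601. -59.]
jar [[526.0791469  268.30597273 100.        ]] [[-147.  252.]]
headlamp box [[-124.  119.]
 [-133.   50.]
 [-167.   49.]
 [-162.  122.]]
[[-0.001  0.397 -0.918]
 [ 0.001 -0.918 -0.397]
 [-1.    -0.001 -0.   ]]
```

Yaw is 11.0° and the chest measures 236×337 mm against a true 240×340. The left drawer (headlamp) is open about 88 mm and the right drawer (screw) about 80 mm, and both agree with the task text. I'll close the fingers, turn the tool square to the chest and go round to the right front.

Call:
carry_out([
  [0,0,0,6.2,0,0],
  [0,0,0,6.2,0,0],
  [0,-0.044,-0.031,0,0,0],
  [0,-0.044,-0.031,0,0,0],
  [0,-0.044,-0.031,0,0,0],
  [0,-0.044,-0.031,0,0,0],
  [0,-0.044,-0.031,0,0,0],
  [0,-0.044,-0.031,0,0,0],
], grip=1)

```text
t: 1.1
ee_pos: [383.8, -273.3, 219.8]
orientation: [2.129, 0.194, -2.132]
ft_force: [0.9, -0.6, -0.3]
width: 11.2
```

```bash
cat >> h.py <<'E'
def st():
    o=ctrl.get_obs(); t=.19257; R=np.array([[np.cos(t),-np.sin(t)],[np.sin(t),np.cos(t)]])
    p=(o['ee_pos'][:2]-[718.4,49.1])@R; T=cv2.Rodrigues(o['orientation'])[0]
    print('t',round(o['t'],2),'chest xy',p.round(1),'z',o['ee_pos'][2].round(1),'F',o['ft_force'].round(1),'w',round(o['width'],1),'yaw err deg',np.degrees(np.arctan2(-T[1,2],-T[0,2])-t).round(2),'tilt',T[:2,0].round(3))
E
python3 -c "from h import *;st()"
```

```text
t 1.1 chest xy [-390.1 -252.4] z 219.8 F [ 0.9 -0.6 -0.3] w 11.2 yaw err deg -0.88 tilt [-0.002  0.004]
```

Call:
carry_out([
  [0,-0.045,-0.032,-0.9,0,0],
  [0,-0.045,-0.032,0,0,0],
  [0,-0.04,-0.032,0,0,0],
  [0,-0.037,-0.032,0,0,0],
  [0.045,0,0,0,0,0],
  [0.045,0,0,0,0,0],
  [0.045,0,0,0,0,0],
  [0,0,0,0,0,0],
], grip=1)

```text
t: 2.1
ee_pos: [482.3, -73.6, 82.5]
orientation: [2.119, 0.217, -2.116]
ft_force: [-0.0, -0.1, -0.4]
width: 0.6
```

```bash
python3 -c "
from h import *
st();shot('scene','sc1');shot('top','t1')
a=cv2.imread('pics/sc1.png')[90:330,130:430];b=cv2.imread('pics/t1.png')[60:300,130:430]
cv2.imwrite('pics/c2.png',cv2.resize(np.hstack([a,b]),(800,320),interpolation=2))"
```

```text
t 2.1 chest xy [-255.2  -75.2] z 82.5 F [-0.  -0.1 -0.4] w 0.6 yaw err deg 0.45 tilt [0.001 0.004]
```

View pics/c2.png

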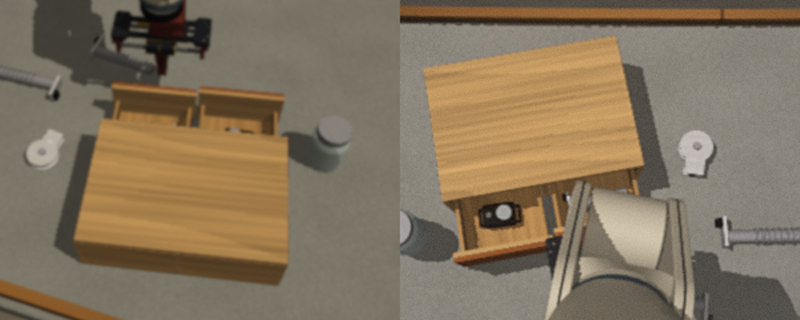

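The fingers stand closed in front of the right (screw) panel. I'll lower to z = 60 and push slowly.

Call:
carry_out([
  [0.012,0.008,0,0,0,0],
  [0.01,0,0,0,0,0],
  [0,0,-0.01,0,0,0],
  [0,0,-0.01,0,0,0],
  [0,0,-0.01,0,0,0],
  [0,0,-0.01,0,0,0],
  [0,0,-0.01,0,0,0],
  [0,0,-0.01,0,0,0],
])

```text
t: 3.2
ee_pos: [552.0, -71.0, 67.5]
orientation: [2.13, 0.212, -2.102]
ft_force: [-2.3, -1.6, -1.0]
width: 0.6
```

```bash
python3 -c "from h import *;st()"
```

```text
t 3.2 chest xy [-186.3  -86.1] z 67.5 F [-2.3 -1.6 -1. ] w 0.6 yaw err deg 0.41 tilt [0.013 0.001]
```

Call:
carry_out([
  [0.003,0,-0.009,0,0,0],
  [0,0,-0.009,0,0,0],
  [0,0,-0.007,0,0,0],
  [0,0,-0.003,0,0,0],
  [0,0,-0.002,0,0,0],
])

```text
t: 3.82
ee_pos: [583.9, -64.4, 64.6]
orientation: [2.13, 0.212, -2.102]
ft_force: [-1.4, -0.9, 0.2]
width: 0.5
```

```bash
python3 -c "from h import *;st()"
```

```text
t 3.83 chest xy [-153.7  -85.7] z 64.6 F [-1.4 -0.9  0.2] w 0.5 yaw err deg 0.43 tilt [0.013 0.001]
```

Call:
carry_out([
  [0,0,-0.003,0,0,0],
  [0,0,-0.003,0,0,0],
  [0,0,-0.003,0,0,0],
])

```text
t: 4.2
ee_pos: [592.6, -62.7, 64.6]
orientation: [2.129, 0.212, -2.103]
ft_force: [-1.3, -1.0, 0.1]
width: 0.7
```

Call:
carry_out([
  [0,0,-0.002,0,0,0],
  [0,0,-0.002,0,0,0],
])

```text
t: 4.45
ee_pos: [593.3, -62.2, 64.3]
orientation: [2.121, 0.213, -2.111]
ft_force: [-10.1, -4.0, 6.8]
width: 0.3
```

```bash
python3 -c "from h import *;st()"
```

```text
t 4.45 chest xy [-144.1  -85.3] z 64.3 F [-10.1  -4.    6.8] w 0.3 yaw err deg 0.44 tilt [0.005 0.001]
```

The drawer stopped at about the expected place (tip −144, predicted −146) with force rising to 10 N. One more firm nudge, then I'll back off and rise.

Call:
carry_out([
  [0,0,-0.003,0,0,0],
  [0,0,-0.003,0,0,0],
  [0,0,0.015,0,0,0],
  [0,0,0.02,0,0,0],
  [0,0,0.015,0,0,0],
  [-0.04,0,0,0,0,0],
  [-0.05,0,0,0,0,0],
  [0,0,0,0,0,0],
])

```text
t: 5.45
ee_pos: [542.6, -72.2, 156.7]
orientation: [2.113, 0.214, -2.121]
ft_force: [-0.1, 0.3, 0.5]
width: 0.3
```

```bash
python3 -c "from h import *;st()"
```

```text
t 5.45 chest xy [-195.7  -85.4] z 156.7 F [-0.1  0.3  0.5] w 0.3 yaw err deg 0.42 tilt [-0.004  0.001]
```

Call:
carry_out([
  [0,-0.043,-0.002,-0.4,0,0],
  [0,-0.043,-0.002,0,0,0],
  [0,-0.042,-0.002,0,0,0],
  [0,-0.04,-0.001,0,0,0],
  [0,0,0,0,0,0],
])

```text
t: 6.08
ee_pos: [512.7, 97.4, 153.5]
orientation: [2.11, 0.219, -2.118]
ft_force: [0.1, 0.7, -0.8]
width: 0.4
```

```bash
python3 -c "
from h import *
st();shot('scene','sc2');shot('wrist','w2')
a=cv2.imread('pics/sc2.png')[90:330,130:430];b=cv2.imread('pics/w2.png')
cv2.imwrite('pics/c3.png',np.hstack([cv2.resize(a,(400,320),interpolation=2),cv2.resize(b,(400,320))]))"
```

```text
t 6.08 chest xy [-192.7   86.7] z 153.5 F [ 0.1  0.7 -0.8] w 0.4 yaw err deg 0.69 tilt [-0.004  0.001]
```

View pics/c3.png

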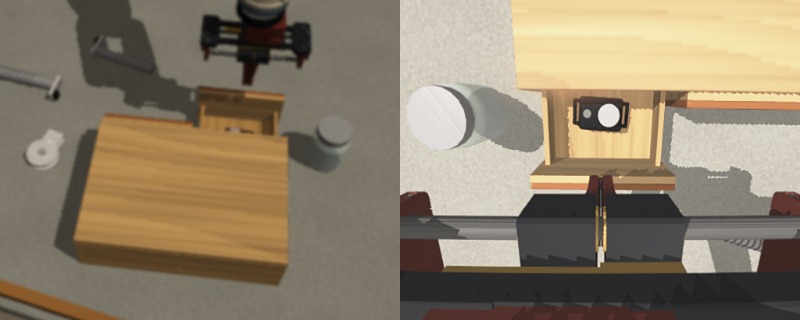

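The right drawer is shut in the view, and the headlamp is undisturbed. I'll check the left panel's inner edge against the wrist view.

```bash
python3 -c "
from h import *
t=.19257; R=np.array([[np.cos(t),-np.sin(t)],[np.sin(t),np.cos(t)]])
for y in (163,177,183,190):
    u=[((533-400)*1.28,y*1.2),((672-400)*1.28,y*1.2)]
    print(y,((ray('w2',u,94.)[:,:2]-[718.4,49.1])@R).round(1))
d=np.load('pics/w2.npz');Q=cv2.Rodrigues(d['rvec'].astype(float))[0];c=-Q.T@d['tvec'].reshape(3);print('cam chest',(c[:2]-[718.4,49.1])@R,c[2])
i=d['pixels'][185:240,160:360];cv2.imwrite('pics/c4.png',cv2.resize(i,(800,220)))
"
```

```text
163 [[-189.2  159.8]
 [-187.7    8.2]]
177 [[-204.3  160.9]
 [-202.8    6.7]]
183 [[-211.   161.4]
 [-209.4    6.1]]
190 [[-218.9  162. ]
 [-217.3    5.4]]
cam chest [-124.84267452   86.41319835] 314.40734761065573
```

View pics/c4.png

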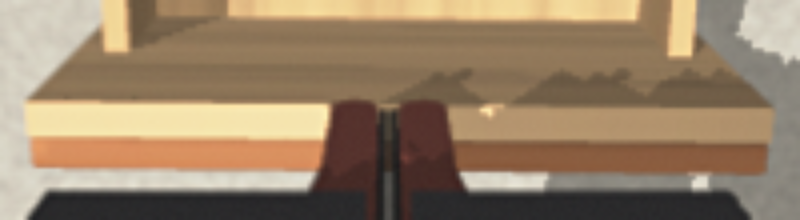

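The inner edge is at −203 (wrist) or −208 (top), so it is too close to the fingertips at −193±10. I'll shift 12 mm toward the chest before descending to z = 67, above the 54 mm lamp.

Call:
carry_out([
  [0,0.003,-0.011,-0.6,0,0],
  [0.02,0,0,0,0,0],
  [0.03,0,0,0,0,0],
  [0.02,0,0,0,0,0],
  [0,0,0,0,0,0],
])

```text
t: 6.8
ee_pos: [530.0, 89.3, 81.5]
orientation: [2.112, 0.221, -2.112]
ft_force: [0.3, -0.1, 0.4]
width: 0.3
```

```bash
python3 -c "from h import *;st()"
```

```text
t 6.8 chest xy [-177.2   75.5] z 81.5 F [ 0.3 -0.1  0.4] w 0.3 yaw err deg 0.89 tilt [0.    0.001]
```

Call:
carry_out([
  [0.013,-0.006,0,-0.8,0,0],
  [0,0,0.005,0,0,0],
  [0,0,0.007,0,0,0],
  [0,0,0.007,0,0,0],
  [0,0,0.007,0,0,0],
  [0,0,0.007,0,0,0],
])

```text
t: 7.55
ee_pos: [498.1, 87.5, 70.2]
orientation: [2.112, 0.236, -2.097]
ft_force: [1.8, 0.7, -1.4]
width: 0.0
```

```bash
python3 -c "from h import *;st()"
```

```text
t 7.55 chest xy [-208.9   79.9] z 70.2 F [ 1.8  0.7 -1.4] w 0.0 yaw err deg 1.68 tilt [0.007 0.002]
```

Call:
carry_out([
  [0,0,0.007,0,0,0],
  [0,0,0.007,0,0,0],
  [0,0,0.005,0,0,0],
  [0,0,0.004,0,0,0],
])

```text
t: 8.05
ee_pos: [474.2, 82.3, 70.5]
orientation: [2.113, 0.236, -2.096]
ft_force: [0.9, 1.0, -0.1]
width: 0.5
```

```bash
python3 -c "from h import *;st()"
```

```text
t 8.05 chest xy [-233.3   79.3] z 70.5 F [ 0.9  1.  -0.1] w 0.5 yaw err deg 1.68 tilt [0.008 0.002]
```

Call:
carry_out([
  [0,0,0.003,0,0,0],
  [0,0,0.003,0,0,0],
  [0,0,0.002,0,0,0],
])

```text
t: 8.43
ee_pos: [472.2, 81.5, 71.4]
orientation: [2.128, 0.236, -2.083]
ft_force: [4.6, 2.7, -3.2]
width: 0.6
```

Call:
carry_out([
  [0,0,0.002,0,0,0],
  [0,0,0.002,0,0,0],
])

```text
t: 8.68
ee_pos: [472.3, 81.2, 71.9]
orientation: [2.137, 0.236, -2.074]
ft_force: [6.3, 2.3, -4.6]
width: 0.7
```

```bash
python3 -c "from h import *;st()"
```

```text
t 8.68 chest xy [-235.4   78.6] z 71.9 F [ 6.3  2.3 -4.6] w 0.7 yaw err deg 1.63 tilt [0.029 0.006]
```

The force rises at −235, against an expected −241. I'll push a bit more and then look.

Call:
carry_out([
  [0,0,0.004,0,0,0],
  [0,0,0.004,0,0,0],
  [0,0,0.005,0,0,0],
])

```text
t: 9.05
ee_pos: [472.8, 80.6, 73.8]
orientation: [2.166, 0.237, -2.046]
ft_force: [13.8, 4.4, -8.5]
width: 0.6
```

```bash
python3 -c "
from h import *
st();shot('wrist','w3');shot('scene','sc3')
b=cv2.imread('pics/w3.png');a=cv2.imread('pics/sc3.png')[90:270,250:430]
cv2.imwrite('pics/c5.png',np.hstack([cv2.resize(a,(300,400)[::1],interpolation=2),cv2.resize(b,(500,400))]))"
```

```text
t 9.05 chest xy [-235.1   77.9] z 73.8 F [13.8  4.4 -8.5] w 0.6 yaw err deg 1.59 tilt [0.055 0.01 ]
```

View pics/c5.png

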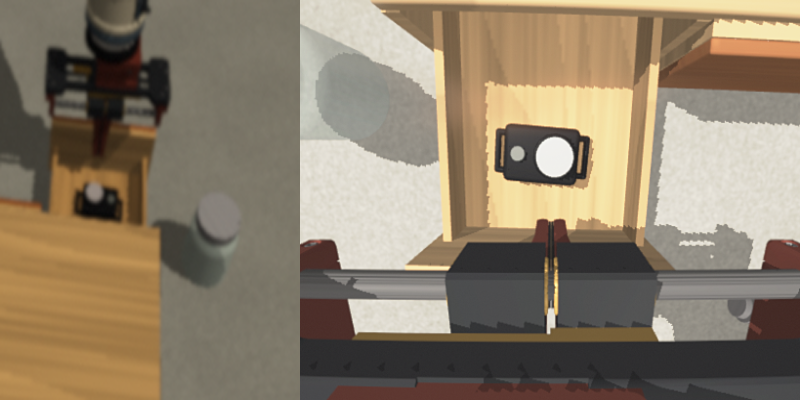

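The lamp is still in place and the panel holds firm against 14 N, so it looks to be at the stop. I'll back off, rise clear and measure.

Call:
carry_out([
  [0,0,-0.008,0,0,0],
  [0,0,-0.008,0,0,0],
  [-0.03,0,0,0,0,0],
  [-0.05,0,0,0,0,0],
  [-0.06,0,0,0,0,0],
  [-0.05,0,0.04,0,0,0],
  [0,0,0.05,0,0,0],
  [0,0,0.05,0,0,0],
])

```text
t: 10.15
ee_pos: [341.6, 51.1, 260.5]
orientation: [2.156, 0.236, -2.054]
ft_force: [0.7, -0.7, 1.1]
width: 0.5
```

Call:
carry_out([
  [0,0.05,0,0,0,0],
  [0,0.05,0,0,0,0],
  [0,0.05,0,0,0,0],
  [0,0.05,0,0,0,0],
  [0,0.05,0,0,0,0],
  [0,0.05,0,0,0,0],
  [0,0.05,0,0,0,0],
  [0,0,0,0,0,0],
])

```text
t: 11.15
ee_pos: [414.7, -299.8, 260.6]
orientation: [2.15, 0.245, -2.059]
ft_force: [-0.5, -0.4, -0.2]
width: 0.3
```

```bash
python3 -c "
from h import *
st();shot('top','t4')
b=cv2.imread('pics/t4.png')[80:280,130:330]
cv2.imwrite('pics/c6.png',cv2.resize(b,(600,600),interpolation=2))"
```

```text
t 11.15 chest xy [-364.9 -284.3] z 260.6 F [-0.5 -0.4 -0.2] w 0.3 yaw err deg 1.89 tilt [0.042 0.011]
```

View pics/c6.png

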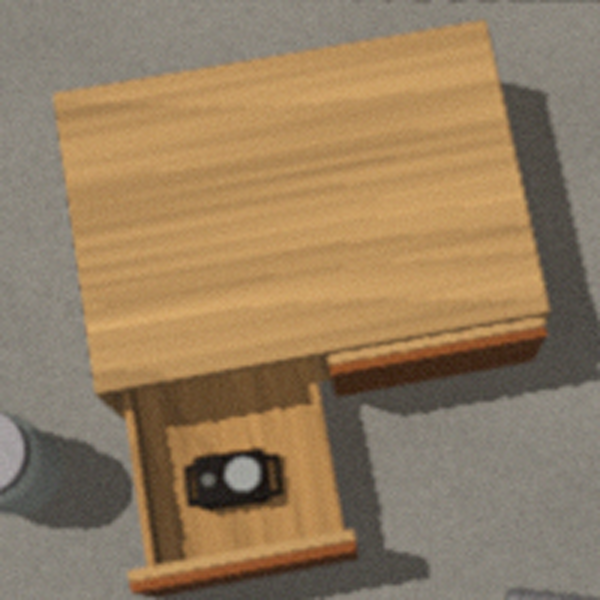

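The right drawer is shut against the carcass and the left one is far out. Inner upper edge: left (129,573)–(355,533), right (329,356)–(547,318).

```bash
python3 -c "
from h import *
t=.19257; R=np.array([[np.cos(t),-np.sin(t)],[np.sin(t),np.cos(t)]])
f=lambda L:np.array(L)/3+[130,80]-.3
print(((ray('t4',f([(129,573),(355,533),(329,356),(547,318)]),94.)[:,:2]-[718.4,49.1])@R).round(1))
print('front edge',((ray('t4',f([(97,393),(548,310)]),100.)[:,:2]-[718.4,49.1])@R).round(1))"
```

```text
[[-251.1  163.9]
 [-252.3    1. ]
 [-120.7   -2.9]
 [-121.2 -167.4]]
front edge [[-119.   168.1]
 [-116.7 -168.3]]
```

The left drawer reads 130–132 mm (stop at 130) and the right about 1 mm, so both are within measurement error of their ends. I'll hand it in.

```bash
python3 -c "
from h import *
st();ctrl.close_job()"
```

```text
t 11.2 chest xy [-365.2 -282.5] z 260.3 F [ 0.  -0.2 -0. ] w 0.8 yaw err deg 1.93 tilt [0.041 0.012]
the job is handed in; nothing more can be done
```

The right drawer with the ice screw is pushed shut, and the left drawer with the headlamp is pushed out from behind its panel to its stop. I used closed fingertips in steps of 10 mm or less and handed the job in at 11.2 s. It reported no verdict.

- **Drawer positions:** the last top view put the right panel's inner edge at about 1 mm (0 is shut) and the left at 130–132 mm (the stop is 130), with a picture error of about 1–2 mm. Contact force rose against both ends, to at least 10 N on the right and 14 N on the left.
- **Objects and arm:** the headlamp is visible in its drawer and the arm is well clear with no contact force. The screw is out of sight in the shut drawer. The jar and pulley looked untouched in the views; I did not measure them again.
- **Disagreements:** at the left stop the fingertip read −235 mm where I expected about −241, with the tool tilting slightly; the final picture settled it. Before the push, the wrist and top views differed by 5 mm on the left panel's position, so I moved the fingers 12 mm further in before lowering them.

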